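# Show the closed eye case to the inspection camera

## Robot

A 7-joint arm with a two-finger parallel gripper is mounted at the origin on the work surface. World frame = base frame: x ahead of the robot, y to its left, z up, the work surface at z = 0. Lengths are in m, angles in rad, forces in N, time in s.
With the tool pointing down it reaches from about 0.4 to 0.85 m from the base axis. Payload 10.4 kg.
Tool frame: the origin (TCP) lies between the finger pads; the fingertips stand ahead of it and the grasp point (between the pads) lies 5 mm behind it (manip.tip_extent is the z of the fingertips in the tool frame, in m); z points along the fingers, y is the line along which they close (so a half turn about z gives the same grasp; the last joint's range is limited). The gripper opens to 85 mm and grips with 20 to 120 N. Pads are 22 mm wide; open, the fingers measure 114 mm over their backs; the gripper's body (76 mm by 85 mm) begins 54 mm behind the grasp point. The pads swing forward as they close: fully open they stand 13 mm farther back than shut.
Start: joints at [-1.2, 0.332, -0.065, 1.46, 0.022, 1.35, -0.088], TCP at [0.24, 0.577, 0.209] pointing down, gripper open.
Joint ranges: [-2.6, 2.6], [-0.5, 2.12], [-1.47, 1.34], [0.16, 2.42], [-1.27, 4.41], [0.06, 2.06], [-2.6, 2.6]. Speed limits (rad/s): [2.22, 2.22, 2.79, 2.79, 3.14, 3.14, 3.14].

## Interface

Orientations are given as a unit quaternion [x, y, z, w].
In Python, from workcell import status, viewer, manip gives the robot as it stands.
- The arm moves only by the tool play_rows, never from a script. Its argument "plan" is one flat list of numbers, 7 for each row, row after row: the turn, a rotation vector about the tool's x, y, z in degrees, then the shift along the tool's x, y, z in m, then the opening, from 0 (shut) to 1 (fully open). In form: [ax, ay, az, dx, dy, dz, grip, ax, ay, az, dx, dy, dz, grip, ...]. A call has 1 to 20 rows; each row is the pose to reach, as a shift and turn from the pose commanded when the call began, along the tool's axes at that moment; what a row does not reach only later rows make up. A row lasts 1/8 s, in which the tool goes at most 62.5 mm and 10.7 degrees, less where a joint would pass 70% of its speed; a pose out of reach is approached as far as the arm can. A call with a gripper value outside its range is refused whole. The fingers move at their own pace and stop on an object; "squeeze" is the grip in N (left out, the last holds). Time passes only in rows, so rows that repeat a pose let the fingers close. It gives the time, the measured TCP pose, the force, the opening and the grip force at its end, in the units of the state.
- status.get_obs(): the state, without advancing time (a new reading comes with each control period).
- viewer.camera(name): name is "side" or "top"; returns the picture (384x512x3 uint8, red, green, blue); there is no depth.
- viewer.camera_model(name): a dict with "fx", "fy", "cx", "cy" (pixels), "R" (3x3) and "t" (3): a world point X has camera coordinates R X + t. Camera axes: x right, y down, z forward; pixel columns grow to the right and rows downward; lengths in m; the calibration is good to about 2 mm. A picture is of the moment at which its call begins. camera_model takes no time and is no camera call.
- manip.hand_in(): hands the job in; it is judged then, once.
The state is a dict: "clock": time; "joint_pos": joint angles; "joint_velocities": joint speeds; "tau": joint torques, N m; "position": TCP position; "ee_rot": TCP orientation; "ft_force": force on the tool from outside, world axes, zero at the start; "torque": the same for the moment, N m; "grip_width": opening from 0.0 (shut) to 1.0 (fully open); "grasp_force": force on a finger pad.
Only numpy, scipy, OpenCV 4.12 (cv2) and the standard library are available. Lean on these libraries where they do the work, as an engineer would, in place of code of your own. Each camera call takes 0.05 s, during which the arm holds its last target. There are 200 camera calls.

## Task

Close the open hinged wooden eye case on the carver's bench until its two halves meet edge to edge, then pick it up and show its front seam (the short edge opposite the hinge) to the inspection camera: middle of the case on the lens's line of sight and about 15 cm from the lens, lid uppermost, front facing the lens squarely. Finish while still holding the case there, shut and still; do not touch the camera or its stand, and leave the other things on the bench where they are.

Things in the scene. Friction and masses are not known exactly. Their poses are not given: they have to be found in the camera images.
- case_center (a point): Centre of the loose brown wooden eye case (0.26 kg) when shut, 21 mm above its underside; fixed to the base half. Shut: 80 (x, hinge to front) x 54 (y, along the hinge) x 42 mm high: base half 24, lid half 18, both hollow. x points from hinge to front, z out of the lid. Hinge axis at x -40, z +3 mm. Lift it by the side faces (+y and -y, 54 mm apart), fingers over both halves.
- case_front (a point): Middle of the front seam, on the base half's upper front edge: 40 mm ahead (x) and 3 mm above the case centre. Same axes. At the start the front points away from the robot or to its left. The open case shows a grey lining with small glass eyes; the lid has a light bird inlay; a brass pin runs along the hinge.
- lid (a joint): Opening angle of the lid half in rad: 0 = shut, edge to edge on the base; 1.57 = upright on the hinge; starts between 1.0 and 1.6; stop at 1.75. The hinge is a little stiff (0.035 N m, about half a newton at the lid's front edge), so the lid stays where it is left, open or shut. No latch.
- lens (a point): Centre of the front glass of the inspection camera, a 50 mm black box with a 38 mm round lens barrel, on a 0.41 m steel post at the far left, set at differing heights. The camera looks along its own -x axis, 25 degrees below level; y is level, z points up, square to the line of sight.
- view_point (a point): The point in the air 150 mm in front of the lens on its line of sight, where the middle of the case belongs. Same axes as the lens: the case is square to the lens when its x, y and z axes agree with these (front towards the lens and raised by 25 degrees).
- stand: Fixed base plate (14 mm thick) and post of the camera; origin under the middle of the plate, the post 40 mm behind it (+x). The camera looks out over its -x side.
- bird: Bystander: small carved bird in light wood, 105 x 50 mm, 70 mm high, origin under its middle, beak along x.
- blank: Bystander: stepped rough-out block of wood, 85 x 50 mm, 48 mm high, origin under its middle.
- wax_tin: Bystander: round metal tin, 60 mm across, 35 mm high, origin under its middle.
- sanding_block: Bystander: cork block 90 x 50 x 30 mm, origin under its middle.
- knife: Bystander: slim tool with a handle, 160 mm long, lying along its x.
- brush: Bystander: brush, 170 mm long, lying along its x.

How it is judged:
By the outcome, as a careful person would: the job done as asked, in the order asked, and still so for the second after the job is handed in, while the arm keeps its last pose, push and grip.
It also fails if it takes over 51 s, if anything falls off the work surface, if the arm or the gripper's body presses on something with over 40 N, if the wrist force passes 120 N, or if a joint passes its speed limit or range.

## Working session

There is one attempt and no reset: what is moved stays moved. The work goes in short steps, Python scripts to look and compute and a tool call to move; the robot and the scene stay as the last step left them, time stands still between calls to the robot, and variables do not carry over. Pictures are saved under pics/ and viewed, at most 10 in all, crops included, and the job is handed in when it is done.

Besides the shell and the picture viewer there is one more tool, called by a JSON object that holds its "fn" and its "kwargs", one argument or row to a line. play_rows: Moves the arm, as the interface text tells. Its arguments: {"type":"object","properties":{"plan":{"type":"array","items":{"type":"number"}},"squeeze":{"type":"number"}},"required":["plan"]}

```bash
mkdir -p pics; python3 - <<'E'
from workcell import status, viewer, manip
import cv2,json
o=status.get_obs();print({k:o[k] for k in('clock','position','ee_rot','ft_force','grip_width')},manip.tip_extent)
for n in('side','top'):
    im=viewer.camera(n);cv2.imwrite(f'pics/{n}0.png',im[:,:,::-1]);m=viewer.camera_model(n);print(n,m)
E
```

```text
{'clock': 0.0, 'position': array([0.23965329, 0.57678545, 0.20860283]), 'ee_rot': array([ 1.95620262e-01,  9.80679462e-01, -7.01873329e-04, -1.15754295e-04]), 'ft_force': array([-0.29235507, -0.12153547,  0.02496121]), 'grip_width': 1.0021036980756175} 0.014
side {'fx': 415.6129930157506, 'fy': 415.6129930157506, 'cx': 260.56180288864755, 'cy': 199.32906936212777, 'R': array([[ 0.98452784, -0.17444042,  0.01659716],
       [-0.11843475, -0.73224659, -0.67066247],
       [ 0.12914386,  0.65832019, -0.74157696]]), 't': array([-0.54108752,  0.18845616,  1.35731229])}
top {'fx': 370.8181026921578, 'fy': 370.8181026921578, 'cx': 256.8797266008049, 'cy': 186.2671987218489, 'R': array([[ 0.00346964, -0.99995088,  0.00928383],
       [-0.99677112, -0.00420307, -0.08018527],
       [ 0.08022035, -0.00897564, -0.99673674]]), 't': array([-0.01848276,  0.55908243,  1.31718798])}
```

View pics/side0.png

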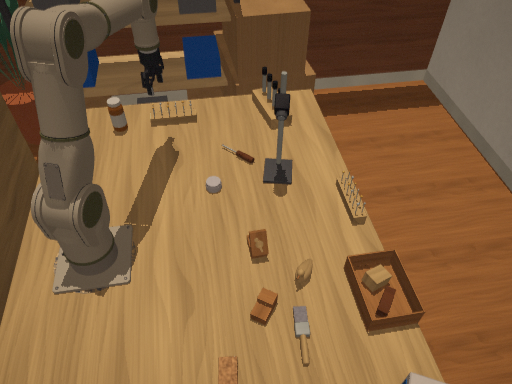

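View pics/top0.png

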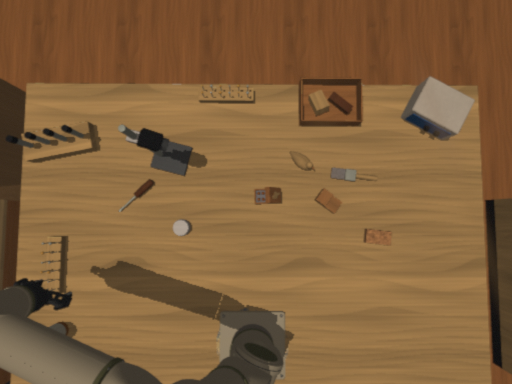

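The side view shows the case near (258,243) and the inspection camera near (283,103). In the top view the case is near (268,196), with its lining on the left, so the front points to the robot's left (+y). The camera there is near (150,141).

```bash
python3 - <<'E'
import cv2,numpy as np
s=cv2.imread('pics/side0.png');t=cv2.imread('pics/top0.png')
def c(im,u,v,w,h,k): return cv2.resize(im[v:v+h,u:u+w],(400,300),interpolation=cv2.INTER_CUBIC)
a=np.vstack([np.hstack([c(s,235,220,48,36,0),c(t,244,178,48,36,0)]),np.hstack([c(s,255,90,60,45,0),c(t,110,115,80,60,0)])])
cv2.imwrite('pics/crops.png',a)
E
```

```text
(no output)
```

View pics/crops.png

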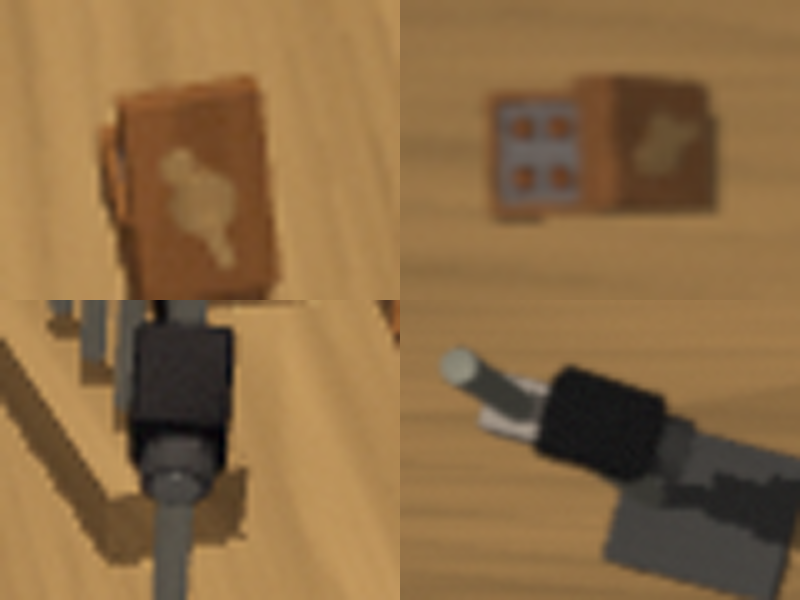

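Crops, in full-image pixels:
- **Case:** the base's front corners are at about top (254.8,189) and (255.6,204). The lid leans over the base and its free edge is near top u≈268.
- **Lens:** the barrel end is at about top (166,145) and side (281.5,116).

```bash
cat > h.py <<'E'
import numpy as np,cv2
from workcell import status,viewer,manip
from scipy.spatial.transform import Rotation as Ro
M={n:viewer.camera_model(n) for n in('side','top')}
def ray(n,u,v):
    m=M[n];R=np.array(m['R']);d=R.T@np.array([(u-m['cx'])/m['fx'],(v-m['cy'])/m['fy'],1]);return -R.T@np.array(m['t']),d/np.linalg.norm(d)
def plane(n,u,v,z):
    c,d=ray(n,u,v);return c+d*(z-c[2])/d[2]
def tri(a,b):
    c1,d1=ray('side',*a);c2,d2=ray('top',*b)
    s=np.linalg.lstsq(np.c_[d1,-d2],c2-c1,rcond=None)[0];p,q=c1+s[0]*d1,c2+s[1]*d2
    return (p+q)/2,np.linalg.norm(p-q)
def proj(n,X):
    m=M[n];p=np.array(m['R'])@X+m['t'];return m['fx']*p[0]/p[2]+m['cx'],m['fy']*p[1]/p[2]+m['cy']
E
python3 - <<'E'
from h import *
np.set_printoptions(precision=4,suppress=True)
T=lambda x,y:(244+(x-400)/8.333,178+y/8.333); S=lambda x,y:(235+x/8.333,220+y/8.333)
print('front rim',[plane('top',*T(x,y),.024) for x,y in((490,92),(497,217))])
print('hinge bottom top',[plane('top',*T(x,y),.012) for x,y in((718,115),(718,212))])
print('lid front-outer corners',[tri(S(*a),T(*b)) for a,b in(((122,103),(610,210)),((255,83),(612,78)),)],'swapped',)
print([tri(S(*a),T(*b)) for a,b in(((122,103),(612,78)),((255,83),(610,210)))])
lens=tri((255+177/6.667,90+175/6.667),(110+280/5,115+150/5));print('lens',lens)
# camera box top corners in side/top : left-top & right-top rear
S2=lambda x,y:(255+x/6.667,90+(y-300)/6.667);T2=lambda x,y:(110+(x-400)/5,115+(y-300)/5)
im=cv2.imread('pics/side0.png').astype(int)
g=((im.max(2)-im.min(2)<25)&(im.max(2)<110)).astype(np.uint8);g[:158]=0;g[190:]=0;g[:,:255]=0;g[:,300:]=0
c=max(cv2.findContours(g,0,1)[0],key=cv2.contourArea)[:,0]
P=np.array([plane('side',u,v,.014) for u,v in c],np.float32)
print('plate side',cv2.minAreaRect(P[:,:2]*1000), len(c))
im=cv2.imread('pics/top0.png').astype(int)
print('box front/back top', plane('top',*T2(548,400),.4),plane('top',*T2(650,440),.4))
print([plane('top',*T2(x,y),.014) for x,y in((605,558),(772,600),(690,430))])
print([ray(n,200,200)[0] for n in M])
E
```

```text
front rim [array([ 0.549 , -0.0089,  0.024 ]), array([ 0.4949, -0.0121,  0.024 ])]
hinge bottom top [array([ 0.5402, -0.1085,  0.012 ]), array([ 0.4978, -0.1084,  0.012 ])]
lid front-outer corners [(array([ 0.499 , -0.058 ,  0.1007]), np.float64(0.0072084587800193755)), (array([ 0.5514, -0.0585,  0.1029]), np.float64(0.004505587358112843))] swapped
[(array([ 0.5261, -0.0572,  0.0996]), np.float64(0.046479408743484565)), (array([ 0.5235, -0.0619,  0.112 ]), np.float64(0.057639055109418996))]
lens (array([0.6564, 0.2469, 0.3057]), np.float64(0.004898442860548448))
plate side ((669.132080078125, 292.94830322265625), (141.0552215576172, 107.131591796875), 75.67761993408203) 99
box front/back top [0.6619 0.294  0.4   ] [0.641  0.2403 0.4   ]
[array([0.6301, 0.3694, 0.014 ]), array([0.5998, 0.2474, 0.014 ]), array([0.7248, 0.3098, 0.014 ])]
[array([ 0.3797, -0.8499,  1.1419]), array([ 0.4517, -0.0043,  1.3579])]
```

```bash
python3 - <<'E'
import cv2,numpy as np
s=cv2.imread('pics/side0.png');t=cv2.imread('pics/top0.png')
def c(im,u,v,w,h): return cv2.resize(im[v:v+h,u:u+w],(400,300),interpolation=cv2.INTER_CUBIC)
a=np.vstack([np.hstack([c(s,255,155,48,36),c(t,145,138,60,45)]),np.hstack([c(s,235,228,48,36),c(s,260,90,48,36)])])
cv2.imwrite('pics/crops2.png',a)
E
```

```text
(no output)
```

View pics/crops2.png

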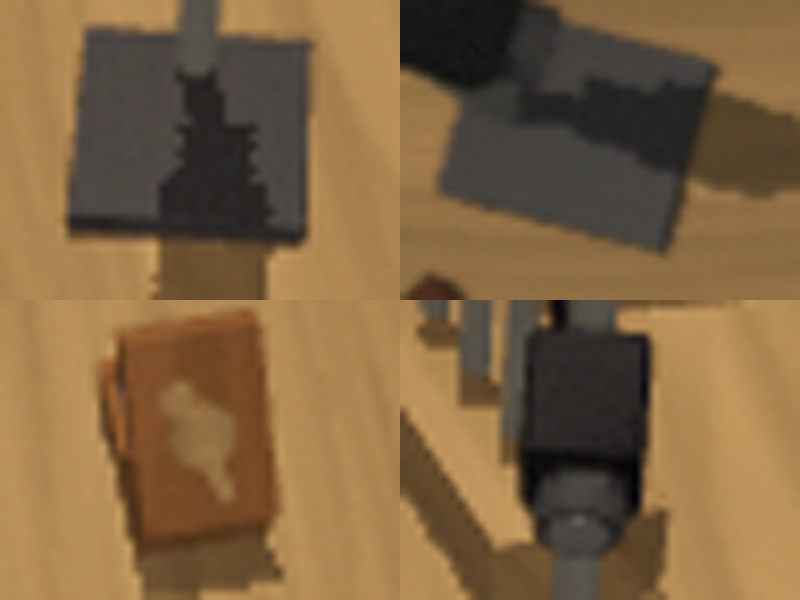

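The crops show the camera plate's top corners at side-crop (88,35), (310,42), (302,232) and (70,217). The lens disc centre is at side-crop (578,527) and the barrel-end edge is at top-crop (541,62). The whole outer face of the lid is visible in the side crop.

```bash
python3 - <<'E'
from h import *
np.set_printoptions(precision=4,suppress=True)
S=lambda x,y:(255+x/8.333,155+y/8.333);T=lambda x,y:(145+(x-400)/6.667,138+y/6.667)
P=np.array([plane('side',*S(*a),.014) for a in((88,35),(310,42),(302,232),(70,217))]);print(P,P.mean(0))
Q=np.array([plane('top',*T(*a),.014) for a in((718,68),(663,250),(440,192))]);print(Q,'center',(Q[0]+Q[2])/2)
for pts in (P[3]-P[0],P[2]-P[1],Q[1]-Q[2]): print('yaw of -x', np.degrees(np.arctan2(pts[1],pts[0])),np.linalg.norm(pts))
for pts in (P[0]-P[1],P[3]-P[2],Q[1]-Q[0]): print('yaw y+90', np.degrees(np.arctan2(pts[1],pts[0])),np.linalg.norm(pts))
print('lens',tri((260+178/8.333,90+227/8.333),(165.5,146.8)))
# case: lid outer face corners in side crop2 (origin 235,228)
S=lambda x,y:(235+x/8.333,228+(y-300)/8.333);T=lambda x,y:(244+(x-400)/8.333,178+y/8.333)
for n,a,b in(('lidTL',(120,335),(608,211)),('lidTR',(258,312),(612,80)),('lidBR',(272,520),(705,85)),('lidBL',(143,548),(712,210)),('lidfrontinnerR',(0,0),(578,78))):
    if a!=(0,0): print(n,*tri(S(*a),T(*b)))
E
```

```text
[[0.6338 0.3618 0.014 ]
 [0.7385 0.3402 0.014 ]
 [0.7061 0.216  0.014 ]
 [0.6033 0.2422 0.014 ]] [0.6704 0.29   0.014 ]
[[0.6986 0.219  0.014 ]
 [0.598  0.2472 0.014 ]
 [0.6293 0.3694 0.014 ]] center [0.664  0.2942 0.014 ]
yaw of -x -104.33351402220278 0.12350476102325122
yaw of -x -104.60241290778876 0.12840947689340554
yaw of -x -104.371056044445 0.1261466363769413
yaw y+90 168.3270824436849 0.10685814322772615
yaw y+90 165.6972541145019 0.10614032376906173
yaw y+90 164.32999528355785 0.10449050228978041
lens (array([0.6544, 0.2494, 0.2997]), np.float64(0.0091814568567842))
lidTL [ 0.4985 -0.0572  0.1006] 0.006980038900490544
lidTR [ 0.5514 -0.0586  0.1054] 0.00659510783577561
lidBR [ 0.5531 -0.1017  0.0295] 0.002268544823843508
lidBL [ 0.5006 -0.1049  0.0275] 0.005001336806980123
```

```bash
cat >> h.py <<'E'
def step(p,R):
    "move from the present pose to world TCP p, rotation R, in plan units"
    o=status.get_obs();R0=Ro.from_quat(o['ee_rot'])
    return np.r_[np.degrees((R0.inv()*R).as_rotvec()).round(2),R0.inv().apply(np.array(p)-o['position']).round(4)]
def down(h):
    "tool pointing down, tool y at heading h degrees"
    a=np.radians(h);y=np.array([np.cos(a),np.sin(a),0]);z=np.array([0,0,-1.]);return Ro.from_matrix(np.c_[np.cross(y,z),y,z])
E
python3 - <<'E'
from h import *
print(step([.525,-.14,.23],down(2)))
E
```

```text
[-6.000e-02  4.000e-02  6.544e+01 -5.385e-01 -5.525e-01 -2.060e-02]
```

{"fn": "play_rows", "kwargs": {
  "plan": [0,0,65.4,-0.5385,-0.5525,-0.02,0,0,0,65.4,-0.5385,-0.5525,-0.02,0,0,0,65.4,-0.5385,-0.5525,-0.02,0,0,0,65.4,-0.5385,-0.5525,-0.02,0,0,0,65.4,-0.5385,-0.5525,-0.02,0,0,0,65.4,-0.5385,-0.5525,-0.02,0,0,0,65.4,-0.5385,-0.5525,-0.02,0,0,0,65.4,-0.5385,-0.5525,-0.02,0,0,0,65.4,-0.5385,-0.5525,-0.02,0,0,0,65.4,-0.5385,-0.5525,-0.02,0,0,0,65.4,-0.5385,-0.5525,-0.02,0,0,0,65.4,-0.5385,-0.5525,-0.02,0,0,0,65.4,-0.5385,-0.5525,-0.02,0,0,0,65.4,-0.5385,-0.5525,-0.02,0,0,0,65.4,-0.5385,-0.5525,-0.02,0,0,0,65.4,-0.5385,-0.5525,-0.02,0],
  "squeeze": 30
}}

```text
clock: 2.1
position: [0.525, -0.1382, 0.2293]
ee_rot: [0.694, 0.72, 0.0, -0.0]
ft_force: [1.0, 0.4, -0.5]
grip_width: -0.001
grasp_force: 0.0
```

{"fn": "play_rows", "kwargs": {
  "plan": [0,0,0,0.0,0,0.045,0,0,0,0,0.0,0,0.09,0,0,0,0,0.005,0,0.13,0,0,0,0,0.025,0,0.132,0,0,0,0,0.04,0,0.132,0,0,0,0,0.048,0,0.132,0,0,0,0,0.056,0,0.133,0,0,0,0,0.061,0,0.135,0,0,0,0,0.066,0,0.138,0,0,0,0,0.071,0,0.14,0,0,0,0,0.076,0,0.144,0,0,0,0,0.081,0,0.148,0,0,0,0,0.085,0,0.152,0,0,0,0,0.089,0,0.156,0,0,0,0,0.093,0,0.16,0,0,0,0,0.096,0,0.164,0,0,0,0,0.099,0,0.168,0,0,0,0,0.1,0,0.17,0,0,0,0,0.1,0,0.17,0]
}}

```text
clock: 4.47
position: [0.5212, -0.0402, 0.059]
ee_rot: [0.695, 0.719, -0.0, -0.0]
ft_force: [-0.3, 0.3, -0.4]
grip_width: 0.003
grasp_force: 0.0
```

```bash
python3 - <<'E'
from h import *
s=viewer.camera('side')[:,:,::-1];t=viewer.camera('top')[:,:,::-1]
c=lambda im,u,v,w,h: cv2.resize(im[v:v+h,u:u+w],(400,300),interpolation=cv2.INTER_CUBIC)
cv2.imwrite('pics/push.png',np.hstack([c(s,225,200,80,60),c(t,230,165,80,60)]))
E
```

```text
(no output)
```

View pics/push.png

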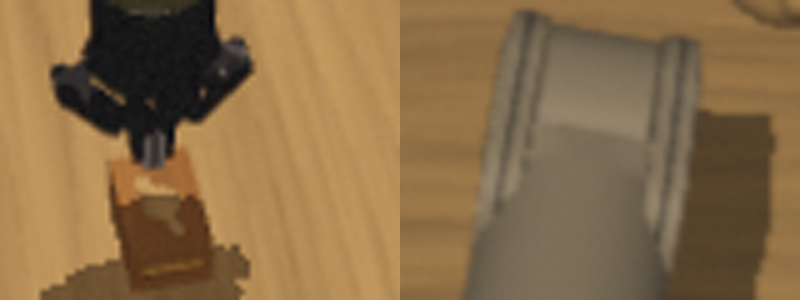

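The side crop shows the lid nearly shut under the fingertips, with the brass hinge pin at the near end. Next I press it down gently.

{"fn": "play_rows", "kwargs": {
  "plan": [0,0,0,0.004,0,0.001,0,0,0,0,0.008,0,0.002,0,0,0,0,0.008,0,0.003,0,0,0,0,0.008,0,0.004,0,0,0,0,0.008,0,0.005,0,0,0,0,0.008,0,0.005,0]
}}

```text
clock: 5.32
position: [0.5212, -0.0318, 0.0543]
ee_rot: [0.694, 0.72, -0.0, -0.0]
ft_force: [-0.2, 0.1, -0.6]
grip_width: 0.002
grasp_force: 0.0
```

{"fn": "play_rows", "kwargs": {
  "plan": [0,0,0,0,0,0.001,0,0,0,0,0,0,0.002,0,0,0,0,0,0,0.002,0]
}}

```text
clock: 5.7
position: [0.5212, -0.0317, 0.0523]
ee_rot: [0.694, 0.72, -0.0, -0.0]
ft_force: [-0.3, 0.5, -0.4]
grip_width: 0.003
grasp_force: 0.0
```

{"fn": "play_rows", "kwargs": {
  "plan": [0,0,0,0,0,0.001,0,0,0,0,0,0,0.002,0,0,0,0,0,0,0.002,0]
}}

```text
clock: 6.08
position: [0.5212, -0.0317, 0.0503]
ee_rot: [0.694, 0.72, -0.0, -0.0]
ft_force: [0.5, -0.9, 0.3]
grip_width: 0.001
grasp_force: 0.0
```

```bash
python3 - <<'E'
from h import *
s=viewer.camera('side')[:,:,::-1]
cv2.imwrite('pics/push2.png',cv2.resize(s[205:265,230:310],(800,600),interpolation=cv2.INTER_CUBIC))
o=status.get_obs();print(o['ft_force'],o['position'],proj('side',o['position']-[0,0,.014]))
E
```

```text
[-0.16775833 -0.11462432 -0.39080064] [ 0.52118909 -0.03171114  0.05033171] (np.float64(253.97272734253974), np.float64(237.2387106779246))
```

View pics/push2.png

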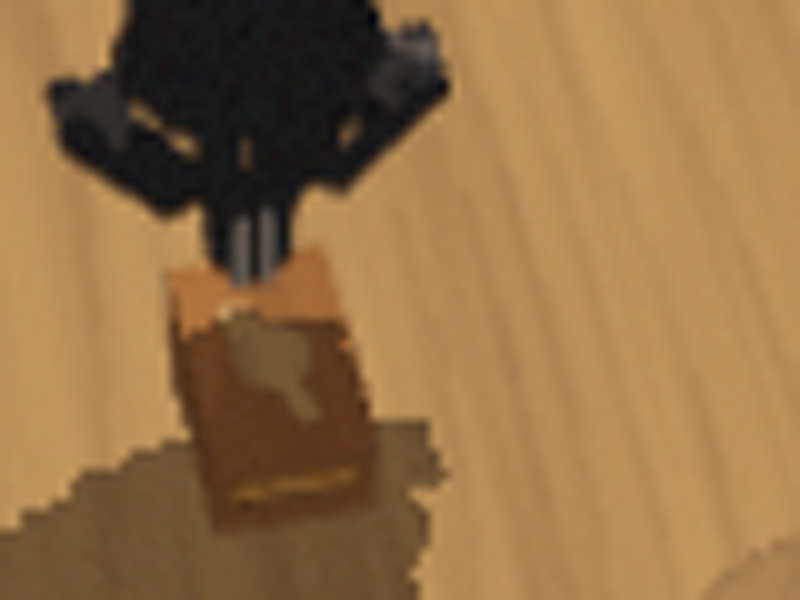

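The side crop shows the fingertips over the lid's front edge at about px (255,233). The lid's front-edge corners are at about (247.5,232.5) and (262,229.5), and the back-bottom corners at (251.5,258) and (267.5,255.5).

```bash
python3 - <<'E'
from h import *
np.set_printoptions(precision=4,suppress=True)
f=lambda x,y:(230+x/10,205+y/10)
for n,a,z in(('front',(172,272),.042),('front',(320,245),.042),('hingeb',(215,532),0),('hingeb',(378,508),0),('pin',(235,492),.024),('pin',(355,472),.024),('tip',(250,283),.036),('tip',(250,283),.045)): print(n,plane('side',*f(*a),z))
E
```

```text
front [ 0.5016 -0.0116  0.042 ]
front [ 0.5523 -0.0084  0.042 ]
hingeb [ 0.5038 -0.088   0.    ]
hingeb [ 0.5584 -0.0875  0.    ]
pin [ 0.51   -0.0898  0.024 ]
pin [ 0.5498 -0.0885  0.024 ]
tip [ 0.5273 -0.0159  0.036 ]
tip [ 0.5261 -0.0226  0.045 ]
```

{"fn": "play_rows", "kwargs": {
  "plan": [0,0,0,0,0,-0.03,0,0,0,0,0,0,-0.08,0,0,0,0,-0.02,0,-0.13,0,0,0,0,-0.08,0,-0.17,0,0,0,0,-0.14,0,-0.18,0,0,0,0,-0.2,0,-0.18,0,0,0,0,-0.24,0,-0.18,0,0,0,0,-0.24,0,-0.18,0]
}}

```text
clock: 7.12
position: [0.5282, -0.2759, 0.2303]
ee_rot: [0.697, 0.717, -0.001, 0.0]
ft_force: [-0.8, -0.4, -0.2]
grip_width: -0.0
grasp_force: 0.0
```

```bash
python3 - <<'E'
from h import *
s=viewer.camera('side')[:,:,::-1];t=viewer.camera('top')[:,:,::-1]
cv2.imwrite('pics/s2.png',s);cv2.imwrite('pics/t2.png',t)
c=lambda im,u,v,w,h: cv2.resize(im[v:v+h,u:u+w],(400,300),interpolation=cv2.INTER_CUBIC)
o=status.get_obs();P=o['position']-[0,0,.014];print(o['position']);a,b=proj('side',P),proj('top',P);print(a,b)
s=s.copy()
cv2.imwrite('pics/c3.png',np.vstack([np.hstack([c(s,235,220,48,36),c(t,244,178,48,36)]),np.hstack([c(s,int(a[0])-40,int(a[1])-30,80,60),c(t,int(b[0])-40,int(b[1])-30,80,60)])]))
E
```

```text
[ 0.5297093  -0.27147948  0.23009371]
(np.float64(272.558670513926), np.float64(268.0085960410121)) (np.float64(339.93005537407), np.float64(191.08444849375988))
```

View pics/c3.png

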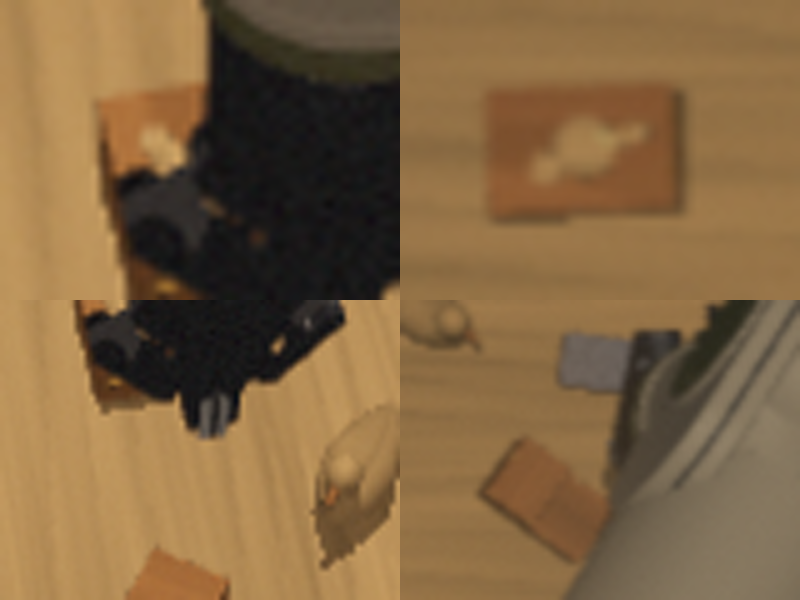

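The top crop shows the lid looking shut: a clean rectangle, front edge at u≈254.4 and back edge at u≈277.4. In the side crop the real fingertips are at about (274,265.5) against a predicted (272.6,268). So the closed tips reach less far than 14 mm, which explains why I felt no contact. I'll work out positions and press again, deeper.

```bash
python3 - <<'E'
from h import *
np.set_printoptions(precision=4,suppress=True)
T=lambda x,y:(244+(x-400)/8.333,178+y/8.333); S=lambda x,y:(235+x/8.333,220+y/8.333)
Z=.042
print('top corners',[plane('top',*T(*p),Z)[:2] for p in((487,91),(490,213),(676,91),(681,211))])
print('side front L',plane('side',*S(97,103),Z)[:2]); print(tri(S(97,103),T(489,213)))
for d in(0,-1.5): print('lens',d,tri((281.4+d,117.2),(165.5,146.8)),tri((281.4+d,119.2),(165.5,146.8)))
print(step([.522,-.032,.16],down(2)))
E
```

```text
top corners [array([ 0.5481, -0.0075]), array([ 0.496, -0.009]), array([ 0.5484, -0.0883]), array([ 0.4972, -0.0903])]
side front L [ 0.4997 -0.012 ]
(array([ 0.4981, -0.0088,  0.038 ]), np.float64(0.004010340032762804))
lens 0 (array([0.6545, 0.2493, 0.2999]), np.float64(0.009326892192042807)) (array([0.656 , 0.2518, 0.2898]), np.float64(0.008521615925599874))
lens -1.5 (array([0.6519, 0.2494, 0.3005]), np.float64(0.004386415915384917)) (array([0.6533, 0.2519, 0.2904]), np.float64(0.0035480722066732534))
[-0.03   -0.02    0.      0.2396  0.0007  0.0702]
```

{"fn": "play_rows", "kwargs": {
  "plan": [0,0,0,0.06,0,0.02,0,0,0,0,0.12,0,0.04,0,0,0,0,0.18,0,0.07,0,0,0,0,0.24,0,0.1,0,0,0,0,0.24,0,0.14,0,0,0,0,0.24,0,0.17,0,0,0,0,0.24,0,0.18,0,0,0,0,0.24,0,0.182,0,0,0,0,0.24,0,0.184,0,0,0,0,0.24,0,0.184,0]
}}

```text
clock: 8.48
position: [0.5218, -0.0316, 0.0472]
ee_rot: [0.694, 0.72, 0.001, 0.0]
ft_force: [0.1, 1.2, -0.1]
grip_width: -0.001
grasp_force: 0.0
```

{"fn": "play_rows", "kwargs": {
  "plan": [0,0,0,0,0,0.001,0,0,0,0,0,0,0.002,0,0,0,0,0,0,0.003,0,0,0,0,0,0,0.003,0]
}}

```text
clock: 8.98
position: [0.5212, -0.0317, 0.0433]
ee_rot: [0.694, 0.72, -0.0, -0.0]
ft_force: [-0.1, -0.2, -0.7]
grip_width: 0.001
grasp_force: 0.0
```

{"fn": "play_rows", "kwargs": {
  "plan": [0,0,0,0,0,0.001,0,0,0,0,0,0,0.002,0,0,0,0,0,0,0.003,0,0,0,0,0,0,0.003,0]
}}

```text
clock: 9.48
position: [0.5212, -0.0317, 0.0403]
ee_rot: [0.694, 0.72, -0.0, -0.0]
ft_force: [-0.4, 0.6, -0.6]
grip_width: -0.001
grasp_force: 0.0
```

```bash
python3 - <<'E'
from h import *
s=viewer.camera('side')[:,:,::-1]
o=status.get_obs();print(o['ft_force'],o['tau'],o['position'])
cv2.imwrite('pics/p4.png',cv2.resize(s[205:265,230:310],(800,600),interpolation=cv2.INTER_CUBIC))
E
```

```text
[-0.0493609   0.32906389 -0.02387332] [-2.22514340e-03 -4.37085450e+01  8.16961527e+00 -3.17306149e+01
  6.21761850e-03 -3.97436015e-03  5.14835003e-03] [ 0.52121258 -0.03171609  0.04033976]
```

View pics/p4.png

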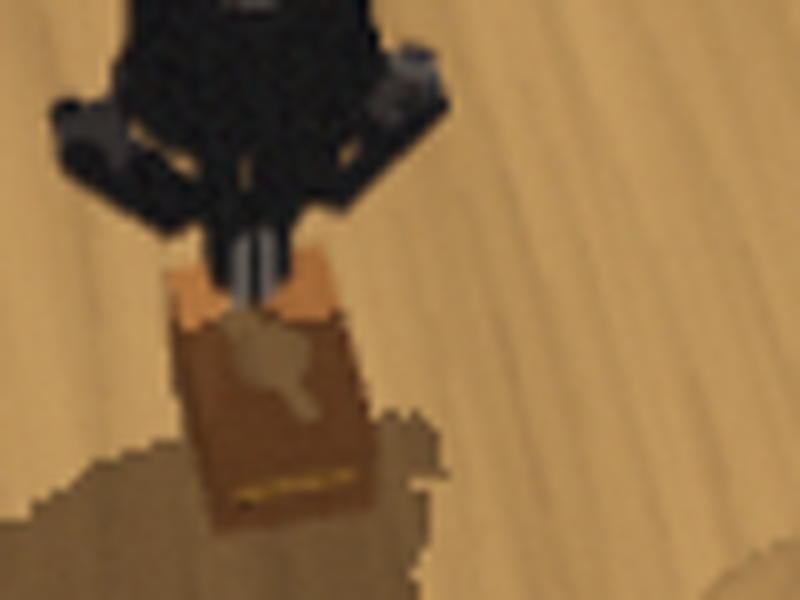

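The fingertips are still just short of the lid, at about px (255,235.5), so I'll lower further in small steps.

{"fn": "play_rows", "kwargs": {
  "plan": [0,0,0,0,0,0.001,0,0,0,0,0,0,0.002,0,0,0,0,0,0,0.003,0,0,0,0,0,0,0.004,0,0,0,0,0,0,0.004,0]
}}

```text
clock: 10.15
position: [0.5212, -0.0317, 0.0363]
ee_rot: [0.694, 0.72, -0.0, -0.0]
ft_force: [-0.7, -0.4, 1.0]
grip_width: 0.003
grasp_force: 0.0
```

{"fn": "play_rows", "kwargs": {
  "plan": [0,0,0,0,0,0.001,0,0,0,0,0,0,0.002,0,0,0,0,0,0,0.003,0,0,0,0,0,0,0.003,0]
}}

```text
clock: 10.65
position: [0.5212, -0.0317, 0.0333]
ee_rot: [0.694, 0.72, -0.0, -0.0]
ft_force: [0.1, 1.2, 1.0]
grip_width: 0.001
grasp_force: 0.0
```

{"fn": "play_rows", "kwargs": {
  "plan": [0,0,0,0,0,0.001,0,0,0,0,0,0,0.001,0,0,0,0,0,0,0.002,0,0,0,0,0,0,0.002,0]
}}

```text
clock: 11.15
position: [0.5212, -0.0317, 0.0313]
ee_rot: [0.694, 0.72, -0.0, -0.0]
ft_force: [0.6, 0.4, -0.5]
grip_width: 0.0
grasp_force: 0.0
```

```bash
python3 - <<'E'
from h import *
F=[]
for i in range(6):
    viewer.camera('side');F.append(status.get_obs()['ft_force'])
print(np.mean(F,0),np.std(F,0),status.get_obs()['position'])
cv2.imwrite('pics/s5.png',viewer.camera('side')[:,:,::-1])
a=cv2.imread('pics/s5.png')[205:265,230:310].astype(int); 
print(a[18:36,24:27].sum(2)//3)
E
```

```text
[ 0.05187204  0.21698904 -0.01751974] [0.35713684 0.19339825 0.50386939] [ 0.52128551 -0.03167046  0.03141873]
[[52 27 24]
 [49 26 25]
 [47 26 19]
 [22 19 22]
 [18 25 22]
 [23 21 23]
 [31 21 35]
 [62 26 71]
 [85 29 83]
 [82 32 81]
 [84 28 83]
 [85 28 83]
 [84 31 82]
 [82 40 81]
 [79 71 72]
 [76 84 85]
 [78 83 86]
 [77 80 84]]
```

{"fn": "play_rows", "kwargs": {
  "plan": [0,0,0,0,0,0.001,0,0,0,0,0,0,0.002,0,0,0,0,0,0,0.003,0,0,0,0,0,0,0.004,0,0,0,0,0,0,0.004,0]
}}

```text
clock: 12.12
position: [0.5212, -0.0317, 0.0273]
ee_rot: [0.694, 0.72, -0.0, -0.0]
ft_force: [0.4, -0.2, 0.5]
grip_width: -0.002
grasp_force: 0.0
```

```bash
python3 - <<'E'
from h import *
F=[]
for i in range(4):
    im=viewer.camera('side')[:,:,::-1];F.append(status.get_obs()['ft_force'])
print(np.mean(F,0),status.get_obs()['position'],status.get_obs()['tau'])
cv2.imwrite('pics/s6.png',im)
c=lambda im,k:cv2.resize(im,k,interpolation=cv2.INTER_CUBIC)
cv2.imwrite('pics/p6.png',c(im[200:272,222:318],(800,600)))
E
```

```text
[ 0.25427049 -0.4003723  -0.18181925] [ 0.52127503 -0.03168606  0.0274066 ] [ 4.70856510e-03 -4.47304022e+01  8.59828591e+00 -3.10386372e+01
  1.32980203e-02  2.39724090e-03  7.46803767e-05]
```

View pics/p6.png

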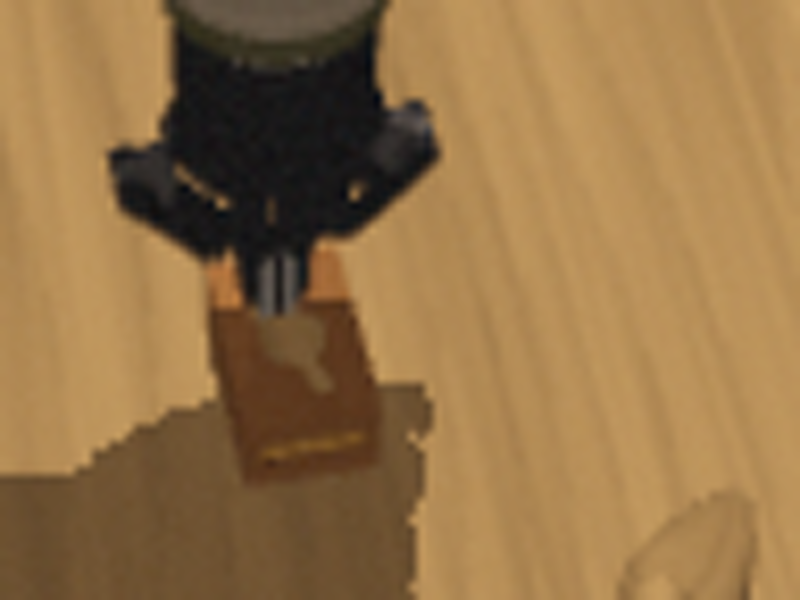

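The fingertips now appear to be on the lid surface at about px (255.4,237.8). I have used all ten picture views, so the rest goes by force and numbers.

{"fn": "play_rows", "kwargs": {
  "plan": [0,0,0,0,0,0.001,0,0,0,0,0,0,0.002,0,0,0,0,0,0,0.002,0]
}}

```text
clock: 12.7
position: [0.5212, -0.0317, 0.0253]
ee_rot: [0.694, 0.72, -0.0, -0.0]
ft_force: [-0.1, -0.9, -0.3]
grip_width: -0.0
grasp_force: 0.0
```

{"fn": "play_rows", "kwargs": {
  "plan": [0,0,0,0,0,0.001,0,0,0,0,0,0,0.002,0,0,0,0,0,0,0.003,0,0,0,0,0,0,0.003,0]
}}

```text
clock: 13.2
position: [0.5212, -0.0317, 0.0223]
ee_rot: [0.694, 0.72, -0.0, -0.0]
ft_force: [0.5, 0.6, -1.1]
grip_width: 0.002
grasp_force: 0.0
```

```bash
python3 - <<'E'
from h import *
F=[]
for i in range(4):
    im=viewer.camera('side')[:,:,::-1];F.append(status.get_obs()['ft_force'])
print(np.mean(F,0)); cv2.imwrite('pics/s7.png',im)
for f in('s5','s6','s7'):
    b=cv2.imread(f'pics/{f}.png').astype(int); d=b[:,:,2]-b[:,:,0]
    print(f);print(d[228:244,252:259].T)
E
```

```text
[ 0.26710617 -0.0802881  -0.35932589]
s5
[[ 0  3  4  1 -2  0  2 28 63 63 64 66 66 65 64 64]
 [-1  5  4 12 11  9 11 13 24 54 64 58 60 63 60 62]
 [ 0  2 10 14 16 15 14 15 21 44 61 59 57 60 59 61]
 [ 3  2  4  7  4  5  3  2 16 52 63 62 63 61 61 59]
 [ 1  6 13 15 14 15 15 15 22 64 65 63 65 66 61 62]
 [ 0  4  8  9  9  9 13 36 49 63 63 64 66 66 66 61]
 [-1  6  2  3 -1  0 44 96 60 62 62 62 62 65 64 64]]
s6
[[ 1  1 -1 -1  1  0  6  6 32 63 63 64 65 65 65 63]
 [-1  0  4  6 12 12 11  9 13 23 50 61 61 63 60 62]
 [ 0  1  6 14 16 14 14 14 15 22 58 59 58 60 58 60]
 [ 2  2  4  3  3  5  6  7  8 25 64 64 61 63 58 58]
 [ 1  3  7 15 13 15 14 13 16 34 64 65 67 65 62 64]
 [ 1  5  2 10  7  9  7 14 38 51 64 65 63 64 65 63]
 [ 0  0  0 -2 -3  1 21 54 56 60 64 65 64 64 64 64]]
s7
[[ 3  1  3 -1  0  1  0 -1  6 31 64 64 66 65 64 64]
 [-1  0  0  5  9 11 12 11 10 12 23 53 60 61 62 63]
 [ 2  2 -1  2 12 13 13 15 13 15 22 59 58 59 59 59]
 [ 3  2  1  6  4  4  4  5  4 11 31 64 60 62 60 60]
 [ 2 -2  2  9 14 14 14 15 14 18 44 64 64 65 63 64]
 [ 1  0 -1  4  7 10  7 10 17 48 52 64 63 66 65 63]
 [ 1  1 -2  1 -1  1 -1  9 35 57 63 63 63 63 65 65]]
```

```bash
python3 - <<'E'
from h import *
for v in(237,238,238.8):
  c,d=ray('side',255.2,v)
  print(v,[(w,(c+d*((-.0317-w-c[1])/d[1])).round(4)) for w in(0,.006,.011)])
E
```

```text
237 [(0, array([ 0.5253, -0.0317,  0.0367])), (0.006, array([ 0.5242, -0.0377,  0.0448])), (0.011, array([ 0.5234, -0.0427,  0.0516]))]
238 [(0, array([ 0.5253, -0.0317,  0.0312])), (0.006, array([ 0.5243, -0.0377,  0.0394])), (0.011, array([ 0.5234, -0.0427,  0.0462]))]
238.8 [(0, array([ 0.5254, -0.0317,  0.0268])), (0.006, array([ 0.5243, -0.0377,  0.035 ])), (0.011, array([ 0.5234, -0.0427,  0.0418]))]
```

{"fn": "play_rows", "kwargs": {
  "plan": [0,0,0,0,0,0.001,0,0,0,0,0,0,0.002,0,0,0,0,0,0,0.002,0]
}}

```text
clock: 13.78
position: [0.5213, -0.0317, 0.0203]
ee_rot: [0.694, 0.72, 0.0, -0.0]
ft_force: [-0.1, -0.2, -0.1]
grip_width: 0.001
grasp_force: 0.0
```

{"fn": "play_rows", "kwargs": {
  "plan": [0,0,0,0,0,0.001,0,0,0,0,0,0,0.002,0,0,0,0,0,0,0.002,0]
}}

```text
clock: 14.15
position: [0.5215, -0.0316, 0.0198]
ee_rot: [0.695, 0.719, 0.001, -0.0]
ft_force: [-8.6, 1.1, 22.6]
grip_width: -0.004
grasp_force: 11.2
```

Contact at reported TCP z 0.020 with 22 N on the lid, so the lid is shut. It also means the shut tips sit about 22 mm behind the TCP. Next I back off, open the gripper over the case middle and measure where the open tips are.

{"fn": "play_rows", "kwargs": {
  "plan": [0,0,0,0,0,-0.03,0,0,0,0,-0.01,0,-0.06,0.5,0,0,0,-0.017,0.0,-0.09,1,0,0,0,-0.017,0.0,-0.09,1,0,0,0,-0.017,0.0,-0.09,1,0,0,0,-0.017,0.0,-0.09,1,0,0,0,-0.017,0.0,-0.09,1,0,0,0,-0.017,0.0,-0.09,1]
}}

```text
clock: 15.15
position: [0.5217, -0.0487, 0.1081]
ee_rot: [0.694, 0.72, -0.0, -0.0]
ft_force: [-0.9, -0.1, 0.8]
grip_width: 0.999
grasp_force: 0.0
```

```bash
python3 - <<'E'
from h import *
o=status.get_obs();print(o['position'],o['grip_width'])
im=viewer.camera('side')[:,:,::-1]; cv2.imwrite('pics/s8.png',im)
for z in(-.014,0,.01,.02,.03):print(z,[np.round(proj('side',o['position']+[x,-.011,z]),1) for x in(-.043,.043)])
cv2.imwrite('pics/p8.png',cv2.resize(im[185:275,205:325],(800,600),interpolation=cv2.INTER_CUBIC))
E
```

```text
[ 0.52167266 -0.0486513   0.10806167] 0.9992963421348842
-0.014 [array([242.2, 235. ]), array([269. , 231.5])]
0 [array([242.1, 232.3]), array([269.1, 228.7])]
0.01 [array([242.1, 230.3]), array([269.2, 226.8])]
0.02 [array([242. , 228.3]), array([269.3, 224.8])]
0.03 [array([242. , 226.3]), array([269.4, 222.8])]
```

View pics/p8.png

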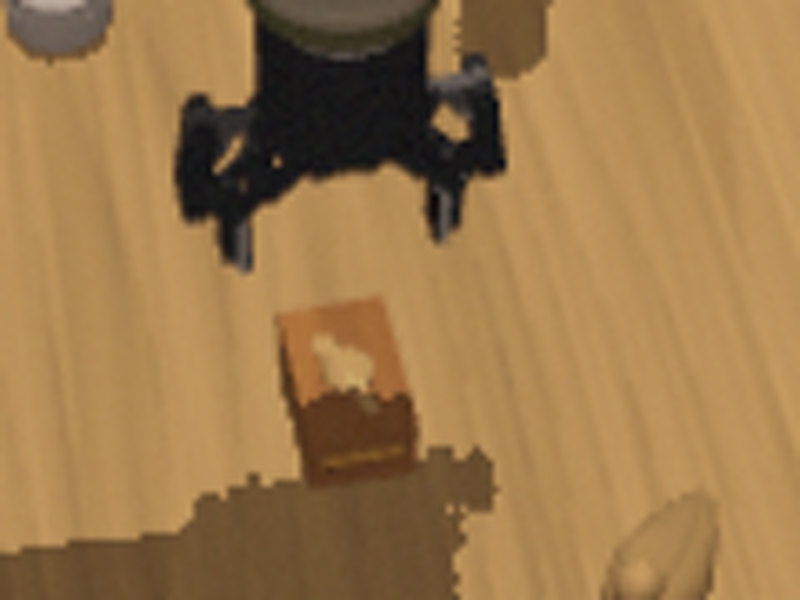

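The open tips show at about px (241.5,225.5) and (271,221.3), 35 mm behind the reported TCP. That is the stated 13 mm behind the shut tips, so the reported TCP frame is about 36 mm off from its description. The shut case sits centred below. I'll descend to reported z of about -0.022 with force checks.

{"fn": "play_rows", "kwargs": {
  "plan": [0,0,0,0,0.002,0.04,1,0,0,0,0,0.002,0.08,1,0,0,0,0,0.002,0.1,1,0,0,0,0,0.002,0.11,1,0,0,0,0,0.002,0.115,1,0,0,0,0,0.002,0.12,1,0,0,0,0,0.002,0.12,1]
}}

```text
clock: 16.08
position: [0.5241, -0.0485, -0.0114]
ee_rot: [0.694, 0.72, 0.0, 0.0]
ft_force: [-1.0, 0.3, 0.6]
grip_width: 0.998
grasp_force: 0.0
```

{"fn": "play_rows", "kwargs": {
  "plan": [0,0,0,0,0,0.003,1,0,0,0,0,0,0.006,1,0,0,0,0,0,0.009,1,0,0,0,0,0,0.01,1,0,0,0,0,0,0.01,0.75,0,0,0,0,0,0.01,0.75,0,0,0,0,0,0.01,0.65,0,0,0,0,0,0.01,0.5,0,0,0,0,0,0.01,0.3,0,0,0,0,0,0.01,0.3,0,0,0,0,0,0.01,0.3,0,0,0,0,0,0.01,0.3],
  "squeeze": 30
}}

```text
clock: 17.58
position: [0.5246, -0.0486, -0.0212]
ee_rot: [0.694, 0.72, 0.001, 0.0]
ft_force: [2.0, 0.0, 4.5]
grip_width: 0.628
grasp_force: 32.4
```

{"fn": "play_rows", "kwargs": {
  "plan": [0,0,0,0,0,-0.005,0.3,0,0,0,0,0,-0.02,0.3,0,0,0,0,0,-0.05,0.3,0,0,0,0,0,-0.09,0.3,0,0,0,0,0,-0.13,0.3,0,0,0,0,0,-0.17,0.3,0,0,0,0,0,-0.19,0.3,0,0,0,0,0,-0.2,0.3,0,0,0,0,0,-0.2,0.3,0,0,0,0,0,-0.2,0.3],
  "squeeze": 40
}}

```text
clock: 18.82
position: [0.5232, -0.0486, 0.1774]
ee_rot: [0.694, 0.72, -0.001, -0.001]
ft_force: [-0.3, -0.7, -2.7]
grip_width: 0.628
grasp_force: 43.2
```

```bash
cat >> h.py <<'E'
a=np.radians(75.5);b=np.radians(25)
cx=np.array([np.cos(b)*np.cos(a),np.cos(b)*np.sin(a),np.sin(b)]);cy=np.array([-np.sin(a),np.cos(a),0]);cz=np.cross(cx,cy)
RC=Ro.from_matrix(np.c_[cx,-cy,-cz])   # tool rotation at the view pose
E
python3 - <<'E'
from h import *
o=status.get_obs();print(o['position'],o['grip_width'],o['grasp_force'],o['joint_pos'])
lens=np.array([.654,.2495,.299]);vp=lens-.15*cx
c=np.array([0,0,-.042])
print(vp,step(vp-RC.apply(c),RC), 'halfway', step(vp-RC.apply(c)-.06*cx,RC))
for n in('side','top'): cv2.imwrite(f'pics/l_{n}.png',viewer.camera(n)[:,:,::-1])
E
```

```text
[ 0.52318903 -0.04862183  0.17743638] 0.6281597786383356 43.22508484125137 [-0.68148272  0.14969023  0.75949838  1.80009878 -0.10858522  1.23603762
  0.14388481]
[0.6199618  0.11788404 0.23560726] [-3.700e+00  2.485e+01  1.625e+01  1.800e-01  1.076e-01 -2.030e-02] halfway [-3.700e+00  2.485e+01  1.625e+01  1.279e-01  9.220e-02  5.100e-03]
```

{"fn": "play_rows", "kwargs": {
  "plan": [-0.6,4,2.7,0.02,0.015,-0.01,0.3,-1.2,8,5.4,0.043,0.031,-0.01,0.3,-1.9,12.5,8.1,0.064,0.046,-0.005,0.3,-2.5,16.5,10.8,0.085,0.061,0,0.3,-3.1,20.7,13.5,0.107,0.077,0.005,0.3,-3.7,24.85,16.25,0.128,0.092,0.005,0.3,-3.7,24.85,16.25,0.128,0.092,0.005,0.3,-3.7,24.85,16.25,0.128,0.092,0.005,0.3,-3.7,24.85,16.25,0.128,0.092,0.005,0.3]
}}

```text
clock: 20.05
position: [0.6111, 0.0821, 0.1736]
ee_rot: [0.772, 0.598, 0.172, -0.132]
ft_force: [-0.4, -0.5, -2.8]
grip_width: 0.626
grasp_force: 43.2
```

```bash
python3 - <<'E'
from h import *
np.set_printoptions(precision=4,suppress=True)
o=status.get_obs();print(o['clock'],o['position'],o['grip_width'],o['grasp_force'],o['joint_pos'])
R=Ro.from_quat(o['ee_rot']);print(np.degrees((R.inv()*RC).as_rotvec()))
C=o['position']+R.apply([0,0,-.042]);B=o['position']+[0,0,.036]+R.apply([0,0,-.006])
print('center A',C,'B',B)
for n in('side','top'):
    im=viewer.camera(n)[:,:,::-1];cv2.imwrite(f'pics/v_{n}.png',im)
    for k,X in(('A',C),('B',B)):
        print(n,k,'front edge top L/R',[np.round(proj(n,X+R.apply([.04,y,-.021])),1) for y in(-.027,.027)],'back',[np.round(proj(n,X+R.apply([-.04,y,-.021])),1) for y in(-.027,.027)])
    hsv=cv2.cvtColor(im,cv2.COLOR_BGR2HSV);b=im.astype(int)
    m=((hsv[:,:,0]<13)&(hsv[:,:,1]>120)).astype(np.uint8)
    u,v=map(int,proj(n,C));w=np.zeros_like(m);w[v-40:v+40,u-45:u+45]=1;m*=w
    for c in cv2.findContours(m,0,2)[0]:
        if cv2.contourArea(c)>25: print(n,'blob',cv2.contourArea(c),cv2.boundingRect(c),cv2.approxPolyDP(c,2,True)[:,0].tolist())
E
```

```text
20.05 [0.6111 0.0821 0.1736] 0.6262430875746967 43.21804113686085 [-0.543   0.3191  0.7018  1.7178 -0.6891  1.2065  0.1399]
[0.0908 0.0112 0.0811]
center A [0.6066 0.065  0.2117] B [0.6104 0.0797 0.215 ]
side A front edge top L/R [array([268.1, 161.7]), array([285.2, 162.8])] back [array([266.3, 185.5]), array([283.7, 186.7])]
side B front edge top L/R [array([268.5, 157.7]), array([285.5, 158.7])] back [array([266.7, 181.3]), array([284. , 182.4])]
side blob 77.0 (236, 151, 18, 12) [[236, 152], [247, 161], [253, 160], [244, 153]]
top A front edge top L/R [array([219.6, 170.8]), array([224.2, 153.7])] back [array([243.2, 178. ]), array([247.6, 161.3])]
top B front edge top L/R [array([214.6, 169.4]), array([219.3, 152.2])] back [array([238.4, 176.7]), array([242.9, 159.9])]
```

```bash
python3 - <<'E'
import cv2,numpy as np
for n,(u,v) in(('side',(276,172)),('top',(232,164))):
    im=cv2.imread(f'pics/v_{n}.png').astype(float);g,r,b=im[...,1],im[...,2],im[...,0]
    ratio=g/(r+1);ch=np.where(im.max(2)<55,'#',np.where((ratio<.66)&(r>45),'o',np.where(abs(r-b)<25,'g','.')))
    print(n,u-26,v-26)
    for row in ch[v-26:v+26,u-26:u+26]: print(''.join(row))
E
```

```text
side 250 146
..........########################g..........g......
..........g########################g.........g......
...........##########################...............
............##########################..............
.............g########################..............
...............########################.............
................gg#####################.............
..................gg##################g.............
....................gg.g###########gg...............
...........................ggggggg..................
o...................................................
ooo........................g........................
oooo................................................
ooo#................................................
oo#o................................................
oo#o.....................................g..........
ooo....g................................gg..........
.....#g##...............................gg..........
.....ggggg...g##......................g#gg..........
.....ggggggggg###.....................###g....###...
.....ggggggggg####.........
[... 3736 characters left out ...]
...........
.....................##################g............
.....................g#################gg...........
.......................################ggg..........
.......................g#####.g#ggg#g...............
.......................#####g.gggg..................
......................#####gggggg...................
......................#####gggggg...................
.......................#######ggg...................
........................######gggg..................
.........................g####ggg#..................
...........................g#ggg##..................
..............................gg##..................
....................................................
```

```bash
python3 - <<'E'
from h import *
o=status.get_obs();R=Ro.from_quat(o['ee_rot'])
C=o['position']+R.apply([0,0,-.042]);B=o['position']+[0,0,.036]+R.apply([0,0,-.006])
for n in M:
  for k,X in(('A',C),('B',B)):
    for l,x,z in(('front bottom',.04,.021),('front top',.04,-.021),('back bottom',-.04,.021),('back top',-.04,-.021)):
      print(n,k,l,[np.round(proj(n,X+R.apply([x,y,z])),1).tolist() for y in(-.027,.027)])
E
```

```text
side A front bottom [[268.2, 166.5], [284.8, 167.6]]
side A front top [[268.2, 161.6], [285.2, 162.7]]
side A back bottom [[266.4, 189.8], [283.3, 190.9]]
side A back top [[266.3, 185.5], [283.7, 186.6]]
side B front bottom [[268.6, 162.6], [285.0, 163.6]]
side B front top [[268.5, 157.6], [285.5, 158.7]]
side B back bottom [[266.8, 185.6], [283.6, 186.7]]
side B back top [[266.7, 181.2], [284.0, 182.4]]
top A front bottom [[215.1, 170.8], [219.6, 154.2]]
top A front top [[219.5, 170.8], [224.2, 153.6]]
top A back bottom [[238.1, 177.8], [242.4, 161.6]]
top A back top [[243.1, 178.0], [247.5, 161.3]]
top B front bottom [[210.3, 169.4], [214.8, 152.8]]
top B front top [[214.5, 169.4], [219.2, 152.1]]
top B back bottom [[233.4, 176.5], [237.8, 160.3]]
top B back top [[238.3, 176.6], [242.8, 159.9]]
```

Hypothesis A (offset fixed in the tool frame) matches both images to about 1 px. Before closing the last 60 mm I check the lens estimate against its disc outline.

```bash
python3 - <<'E'
from h import *
L=np.array([.654,.2495,.299]);t=np.linspace(0,2*np.pi,73)
pts=L+.019*(np.cos(t)[:,None]*cy+np.sin(t)[:,None]*cz)
for n in M:
    q=np.array([proj(n,p) for p in pts]);print(n,'disc u',q[:,0].min().round(1),q[:,0].max().round(1),'v',q[:,1].min().round(1),q[:,1].max().round(1),'top pt',q[18].round(1),'bot',q[54].round(1),'+y',q[0].round(1),'-y',q[36].round(1))
for n,(u0,v0,u1,v1) in(('side',(266,100,296,126)),('top',(140,126,176,160))):
    im=cv2.imread(f'pics/{n}0.png').astype(int);print(n,u0,v0)
    for r in im[v0:v1,u0:u1]: print(''.join('.' if p[2]-p[0]>28 else '#0123456789'[min(10,p.mean().astype(int)//12)] for p in r))
E
```

```text
side disc u 274.2 285.5 v 114.8 120.3 top pt [280.  114.8] bot [279.7 120.3] +y [274.2 117.3] -y [285.5 117.9]
top disc u 163.5 167.9 v 139.1 151.7 top pt [167. 145.] bot [164.5 145.8] +y [163.9 151.7] -y [167.5 139.1]
side 266 100
.......55122222222222220......
.......54122222222222220......
.......54122222222222221......
.......54222222222222223......
......654122222222222113......
.......5312222222222211.......
........2122222221212213......
........111222222221111.......
........100000000001111.......
........10000000##0###0.......
.........#0012222110##0.......
.........0022444444210#.......
.........01334444432200.......
.........02344444443200.......
.........12334444443300.......
..........333333333321........
..........31345643222.........
..........32444444322.........
...........3444544422.........
............44444432..........
.............44444............
.............55555............
.............55555............
............555555............
............555555............
............555555............
top 140 126
....................................
.............
[... 507 characters left out ...]
1010110010100010000012332234......
000110000010000101110122333334444...
011011000100000000100123333334444444
001000111010101011000223333334444444
000010010000000101000223333334444444
.11100000000000100001123333344444444
....21110000010001011122233344444444
........1100000000001122223444444444
.........310000000011222223444444333
...........2210011122322223444443222
.............32222333332223334443212
..............3333333322222222232211
..............4333333332211121122211
..............4433333332121121112111
..............4444333322122222121222
..............4444443332222222222112
.............44444444444444444321222
.............44444444444444444433222
.............44444444444444444444333
```

Both discs agree: in the side view the lens spans v 115–120 (predicted 114.8–120.3), and in the top view its edge is at u≈168 (predicted 167.9). Now I compute the last step.

```bash
python3 - <<'E'
from h import *
vp=np.array([.655,.249,.299])-.15*cx
print(step(vp-RC.apply([0,0,-.042]),RC))
E
```

```text
[ 0.1    -0.02    0.07    0.0591  0.0008  0.0013]
```

{"fn": "play_rows", "kwargs": {
  "plan": [0,0,0,0.01,0,0,0.3,0,0,0,0.022,0,0,0.3,0,0,0,0.034,0,0.001,0.3,0,0,0,0.045,0,0.001,0.3,0,0,0,0.053,0.001,0.001,0.3,0,0,0,0.058,0.001,0.001,0.3,0,0,0,0.059,0.001,0.001,0.3,0,0,0,0.059,0.001,0.001,0.3,0,0,0,0.059,0.001,0.001,0.3,0,0,0,0.059,0.001,0.001,0.3,0,0,0,0.059,0.001,0.001,0.3]
}}

```text
clock: 21.52
position: [0.6257, 0.1344, 0.1974]
ee_rot: [0.772, 0.598, 0.172, -0.132]
ft_force: [1.3, 0.7, -2.3]
grip_width: 0.63
grasp_force: 43.2
```

```bash
python3 - <<'E'
from h import *
o=status.get_obs();R=Ro.from_quat(o['ee_rot']);C=o['position']+R.apply([0,0,-.042])
print(o['position'],np.degrees((R.inv()*RC).as_rotvec()).round(2),'center-vp',(C-np.array([.655,.249,.299])+.15*cx).round(4),o['ft_force'],np.abs(o['joint_velocities']).max())
for n in M:
    print(n,'pred',[np.round(proj(n,C+R.apply(p)),1).tolist() for p in([.04,-.027,.021],[.04,.027,.021],[-.04,-.027,.021],[-.04,.027,.021],[-.04,-.027,-.021],[-.04,.027,-.021])])
    im=viewer.camera(n)[:,:,::-1];cv2.imwrite(f'pics/f_{n}.png',im)
    im=im.astype(float);u,v=map(int,proj(n,C));r=im[...,2];ch=np.where(im.max(2)<55,'#',np.where((im[...,1]/(r+1)<.66)&(r>45),'o','.'))
    print(u-20,v-18)
    for row in ch[v-18:v+26,u-20:u+22]: print(''.join(row))
E
```

```text
[0.62565157 0.13437018 0.19742082] [ 0.08 -0.04  0.03] center-vp [ 0.0002 -0.0002 -0.0001] [ 1.29998686  0.705557   -2.2509288 ] 0.0023507823062691967
side pred [[269.8, 150.1], [286.1, 151.1], [268.1, 172.7], [284.7, 173.8], [268.0, 168.0], [285.2, 169.1]]
257 141
..........................................
..........................................
..........................................
..........................................
#.#......##......................#........
.........###....................##........
.........#####.................####......#
.........#######.............######.......
........###########.......########........
######..###########################.......
######...##########################.......
######...##########################..#####
##################################...#####
.#################################...#####
..########################################
..##############o....#..##################
...############oo........o###############.
........#######oo........oo##############.
.........####oooo........ooo############..
.........##.ooooo
[... 2363 characters left out ...]
............
.................##############...........
................################..........
................#################.........
..................##############..........
...................#######...##...........
..................#######.................
.................#######..................
.................####.....................
.................#######..................
..................######..................
....................####...#..............
.....................###...##.............
..........................##..............
..........................................
..........................................
..........................................
```

Case matches the prediction to about 1 px in both views, held still and shut. Handing in.

```bash
python3 -c "
from workcell import manip;print(manip.hand_in())"
```

```text
the job is handed in; nothing more can be done
None
```

I shut the case, lifted it by its sides and handed it in held still 15 cm from the lens, front square to it with the lid up; both camera views agreed with that position to about 1 px (roughly 3 mm), and no verdict came back.

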